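# Toy repair bench: bring a painted toy car from the drying tray to the lamp

### The job

Pull the tray of the small green drying cabinet out to its stop and leave it out. Take the blue toy car by the black grip of its carrier, hook the carrier over the open half of the drying rail, and slide it along the rail until its hook hangs centred on the green mark under the lamp. Leave the yellow car standing in the tray and do not disturb the other things on the bench.

Things in the scene. Friction and masses are not known exactly. Their poses are not given: they have to be found in the camera images.
- tray (a joint): how far the tray is pulled out of the cabinet, m: 0 closed, 0.15 at its stop. It slides along the cabinet's own -x (roughly towards the robot) and stays where it is left.
- tray_handle (a point): centre of the tray's handle: an upright red bar 12 x 12 mm, 56 mm tall, standing 50 mm (bar centre) in front of the cabinet's open front, 64 mm above the bench, joined to the 44 mm high white tray front by two short stems 8 mm wide. Axes as the cabinet: x into the cabinet, z up.
- tray_floor (a point): centre of the tray's inner floor (17 mm above the bench); tray 200 (x) x 216 (y) mm, walls 5 mm thick and 32 mm high, one divider along x in the middle. x points into the cabinet.
- cabinet: green cabinet 230 (x) x 250 (y) x 157 mm, front open, roof of a few bars, front rim up to 166 mm; origin under the middle of its front edge; x points from the open front to the back, z up.
- blue: blue toy car (84 x 40 x 38 mm, long side along x) fixed under a steel carrier, 100 mm tall in all, 0.14 kg. Origin on its ground under the hook, z up. A stem at x = -13 mm, 20 mm wide (y), ends in a roof-shaped hook (inside top z = 94 mm); its lip at x = +13 mm reaches down to z = 76 mm. Throat 22 mm, to be lowered over a bar along y. Black grip at x = -52 mm.
- blue_grip (a point): centre of the black grip of the blue car's carrier: a block 20 (x) x 10 (y) x 44 (z) mm, 80 mm above the car's ground, to be pinched across y.
- blue_hook (a point): in the throat of the blue car's hook, where the rail's centre line comes when it hangs: 86.5 mm above the car's ground.
- yellow: the same carrier with a yellow car; which of the two stands on which side of the tray varies. It stays.
- rail: steel bar 12 mm thick, 360 mm long along y, centre 215 mm up, on two end posts. Origin on the bench under its middle; x away from the robot. A grey lamp box hangs over its -y half: y -170 to -10, x -50 to +8 mm, 24 to 60 mm above the bar's centre; too low to hook anything on there or for an upright gripper to pass. Lamp post at x +90, y -90 mm. The +y half is open above.
- rail_mark (a point): centre of the 24 mm wide green band on the rail's centre line (y = -90 mm of the rail), repeated as a green stripe on the lamp. Axes as the rail.
- rail_open (a point): point on the rail's centre line in the middle of its open half (y = +100 mm of the rail).
- pickup: red toy pickup, 84 x 40 x 38 mm, on the bench; leave alone.
- paint_jar: orange paint jar, 52 mm across, 65 mm tall; leave alone.
- duck: yellow toy duck, 60 mm across, 62 mm tall; leave alone.
- screwdriver: screwdriver lying under the rail; leave alone.
- toy_wheel: black toy wheel, 36 mm across, 14 mm tall, lying under the rail; leave alone.
Things that resemble listed ones, but are neither listed nor needed, are in the scene too. What is meant by the blue is not red, and is the smaller of those in its own colour.

How it is judged:
By the outcome, as a careful person would: the job done as asked, in the order asked, and still so for the second after the job is handed in, with the robot touching nothing.
It also fails if it takes over 69 s, if anything falls off the work surface, if the arm or the gripper's body presses on something with over 40 N, if the wrist force passes 120 N, or if a joint passes its speed limit or range.

### The arm

A 6-joint arm with a two-finger parallel gripper is mounted at the origin on the work surface. World frame = base frame: x ahead of the robot, y to its left, z up, the work surface at z = 0. Lengths are in m, angles in rad, forces in N, time in s.
With the tool pointing down it reaches from about 0.225 to 0.875 m from the base axis. Payload 3.4 kg.
Tool frame: the origin (TCP) lies on the centre line of the jaws, within the pads' length; the fingertips stand 17 mm ahead of it and the grasp point (between the pads) lies 2 mm behind it; z points along the fingers, y is the line along which they close (so a half turn about z gives the same grasp; the last joint's range is limited). The gripper opens to 85 mm and grips with 20 to 120 N. Pads are 22 mm wide; open, the fingers measure 114 mm over their backs; the gripper's body (76 mm by 85 mm) begins 54 mm behind the grasp point. The pads swing forward as they close: fully open they stand 13 mm farther back than shut.
Start: joints at [1.211, 0.276, 1.505, -0, 1.361, -0.121], TCP at [0.136, 0.559, 0.248] pointing down, gripper open.
Joint ranges: [-2.89, 2.89], [-0.75, 2.08], [0.22, 2.7], [-1.18, 4.32], [0.11, 2.71], [-2.7, 2.7]. Speed limits (rad/s): [2.57, 2.57, 3.14, 3.14, 3.14, 3.14].

### API

Orientations are given as a unit quaternion [w, x, y, z].
In Python, from rig import manip gives the robot as it stands.
- The arm moves only by the tool move_arm, never from a script. Its argument "steps" is one flat list of numbers, 7 for each row, row after row: the turn, a rotation vector about the world's x, y, z normalised to -1 to 1, where 1 is 360 degrees, then the shift along the world's x, y, z normalised to -1 to 1, where 1 is 1 m, then the opening, from -1 (shut) to 1 (fully open). A call has exactly 10 rows; each row is the pose to reach, as a shift and turn from the pose commanded when the call began, turning the shorter way round; what a row does not reach only later rows make up. A row lasts 1/10 s, in which the tool goes at most 50 mm and 8.59 degrees, less where a joint would pass 70% of its speed; a pose out of reach is approached as far as the arm can. A call with a number of a shift or a turn outside -1 to 1 is refused whole. A call with a gripper value outside its range is refused whole. The fingers move at their own pace and stop on an object; "squeeze" is the grip in N (left out, the last holds). Time passes only in rows, so rows that repeat a pose let the fingers close, or fill a call up. It gives the time, the measured TCP pose, the force, the opening and the grip force at its end, in the units of the state.
- manip.get_state(): the state, without advancing time (a new reading comes with each control period).
- manip.get_image(name): name is "scene" or "side" or "wrist"; returns a dict with "pixels" (480x640x3 uint8, blue, green, red), "fx", "fy", "cx", "cy" (pixels), "R" (3x3) and "t" (3): a world point X has camera coordinates R X + t. Camera axes: x right, y down, z forward; pixel columns grow to the right and rows downward; lengths in m; the calibration is good to about 2 mm. A picture is of the moment at which its call begins. There is no depth.
- manip.sign_off(): hands the job in; it is judged then, once.
The state is a dict: "clock": time; "qpos": joint angles; "qd": joint speeds; "effort": joint torques, N m; "position": TCP position; "ee_rot": TCP orientation; "contact_force": force on the tool from outside, world axes, zero at the start; "moment": the same for the moment, N m; "width": finger opening in m; "gripper_force": force on a finger pad.
Only numpy, scipy, OpenCV 4.12 (cv2) and the standard library are available. Lean on these libraries where they do the work, as an engineer would, in place of code of your own. Each camera call takes 0.05 s, during which the arm holds its last target. There are 200 camera calls.

## Working session

There is one attempt and no reset: what is moved stays moved. The work goes in short steps, Python scripts to look and compute and a tool call to move; the robot and the scene stay as the last step left them, time stands still between calls to the robot, and variables do not carry over. Pictures are saved under pics/ and viewed, at most 10 in all, crops included, and the job is handed in when it is done.

Besides the shell and the picture viewer there is one more tool, called in YAML: its name, and indented under it one key for each argument. move_arm: Moves the arm, as the interface text tells. Scaled input: -1 to 1 covers 1 m each way for a shift and 360 degrees each way for a turn. Its arguments: {"type":"object","properties":{"steps":{"type":"array"},"squeeze":{"type":"number"}},"required":["steps"]}

```bash
mkdir -p pics; cat > h.py <<'E'
import cv2, numpy as np
from rig import manip
def snap(n,f,crop=None,k=1):
    im=manip.get_image(n); p=np.array(im["pixels"])
    np.savez(f"pics/{f}.npz",**{a:np.array(im[a]) for a in im})
    if crop: x0,y0,x1,y1=crop; p=p[y0:y1,x0:x1]
    if k!=1: p=cv2.resize(p,None,fx=k,fy=k,interpolation=cv2.INTER_CUBIC)
    cv2.imwrite(f"pics/{f}.png",p); return im
def load(f): return dict(np.load(f"pics/{f}.npz"))
def ray(im,u,v):
    R=im["R"];t=im["t"];d=R.T@np.array([(u-im["cx"])/im["fx"],(v-im["cy"])/im["fy"],1]);return -R.T@t,d
def atz(im,u,v,z):
    c,d=ray(im,u,v);return c+d*(z-c[2])/d[2]
def tri(*obs):
    A=np.zeros((3,3));b=np.zeros(3)
    for im,u,v in obs:
        c,d=ray(im,u,v);d=d/np.linalg.norm(d);P=np.eye(3)-np.outer(d,d);A+=P;b+=P@c
    return np.linalg.solve(A,b)
def proj(im,X):
    c=im["R"]@np.array(X)+im["t"];return np.round([im["fx"]*c[0]/c[2]+im["cx"],im["fy"]*c[1]/c[2]+im["cy"]],1)
E
python3 - <<'E'
from h import *
for n in("scene","side","wrist"):
    im=snap(n,n+"0"); print(n,im["fx"],-np.array(im["R"]).T@im["t"])
s=manip.get_state();print(s["ee_rot"],s["position"],s["width"],s["clock"])
E
```

```text
scene 594.8029057164628 [ 1.07694169 -0.46644415  1.23269148]
side 466.4395636434099 [ 0.20233609 -0.56397241  1.02771932]
wrist 420.73453219048815 [0.06187655 0.57611589 0.3731814 ]
[-1.72181431e-04  1.19091130e-01  9.92883080e-01 -6.79810544e-04] [0.13585571 0.55834537 0.24763856] 0.08534598500254145 0.15
```

View pics/scene0.png

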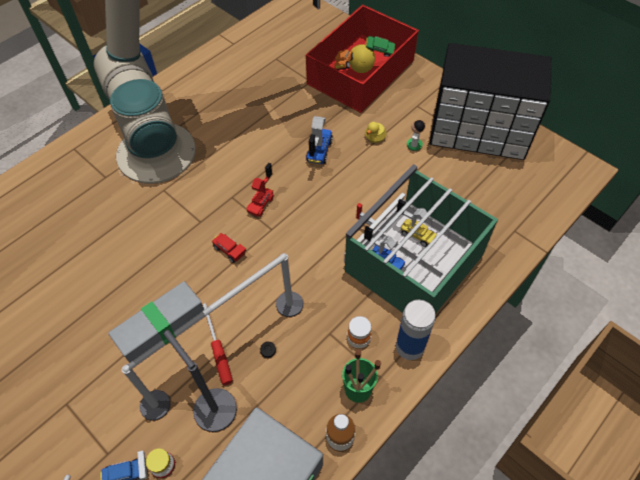

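View pics/side0.png

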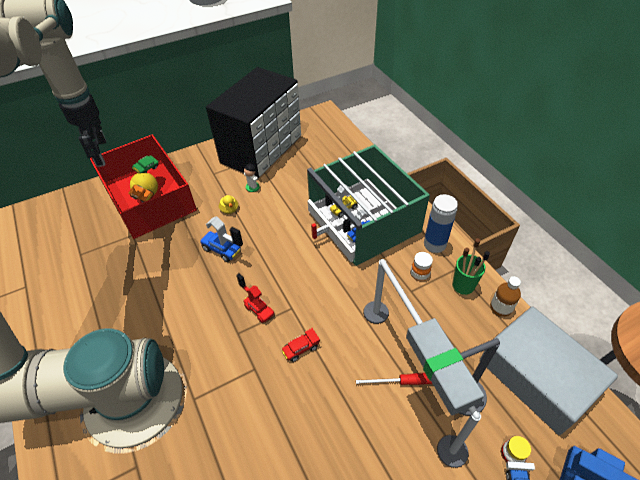

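Scene view: the rail runs from (127,370) to (285,258), with the lamp at (158,320). The cabinet is at (420,245), and its red handle is at (360,210) in scene and (314,230) in side. There are three blue carrier cars:
- **Blue in the tray:** scene (388,258).
- **Large blue on the bench:** scene (320,145).
- **Blue at the bottom:** scene (125,470).

The one in the tray fits, because it is the smaller and stands beside the yellow one. I'll confirm that in an enlarged crop.

```bash
python3 - <<'E'
from h import *
a=load("scene0")["pixels"][155:305,290:490];b=load("side0")["pixels"][140:275,290:440]
r=lambda p,w,h:cv2.resize(p,(w,h),interpolation=cv2.INTER_CUBIC)
cv2.imwrite("pics/c1.png",r(a,800,600))
cv2.imwrite("pics/c2.png",r(b,660,594))
c=load("scene0")["pixels"][240:430,90:310];cv2.imwrite("pics/c3.png",r(c,660,570))
E
```

```text
(no output)
```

View pics/c1.png

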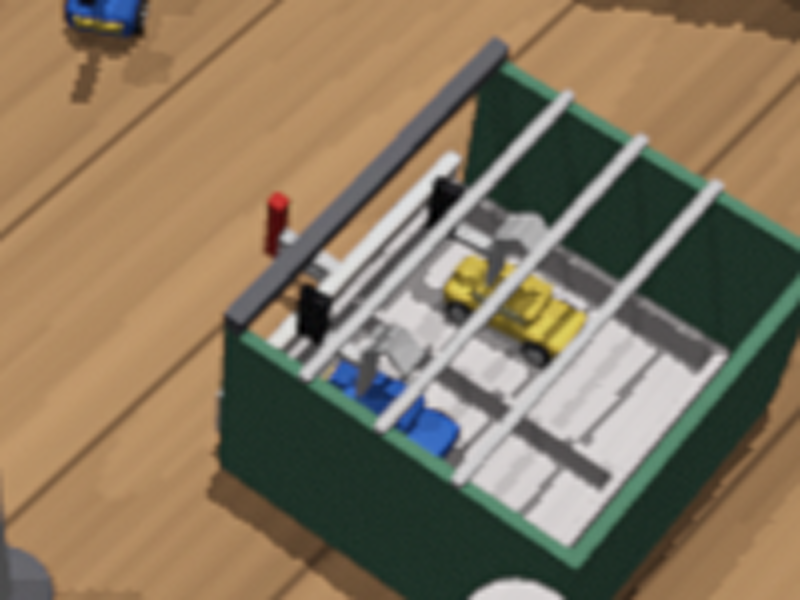

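View pics/c2.png

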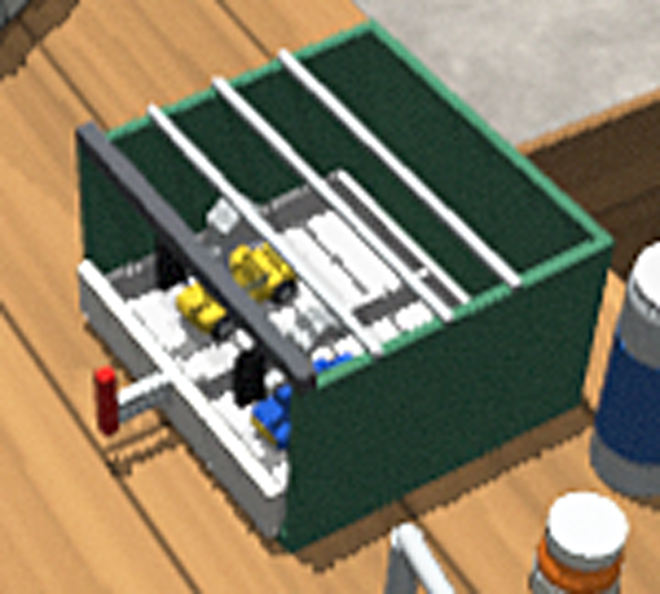

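The crop confirms it: the blue car in the tray matches the yellow one, with its grip at scene (369,233) and side (347,226). The handle top is at scene (360,204) and side (314,224).

```bash
python3 - <<'E'
from h import *
S=load("scene0");D=load("side0")
for n,a,b in [("htop",(359.75,204.5),(313.6,224.5)),("hbot",(358.75,217.5),(314.3,238.2)),("rimR",(349.5,234.5),(359.8,225.9)),("rimL",(415,166.2),(310,169.1)),("bgrip",(369,233.5),(346.8,225.9)),("railL",(285,258),(382,263)),("railR",(127,370),(478,412)),("stripe",(158,318),(444,360))]:
    p=tri((S,*a),(D,*b));print(n,p.round(3),proj(S,p)-a,proj(D,p)-b)
E
```

```text
htop [0.562 0.196 0.084] [ 0.05 -0.1 ] [0.1 0.1]
hbot [0.562 0.197 0.028] [-0.05  0.2 ] [-0.1 -0.2]
rimR [0.632 0.078 0.158] [-0.1  0.3] [-0.2 -0.2]
rimL [0.619 0.32  0.162] [0. 0.] [0. 0.]
bgrip [0.635 0.144 0.09 ] [-0.1  0.2] [-0.1 -0.2]
railL [ 0.595 -0.076  0.206] [ 0.1 -0.2] [0.1 0.1]
railR [ 0.558 -0.435  0.217] [ 0.7 -0.8] [0.7 0.8]
stripe [ 0.545 -0.342  0.265] [0.  0.1] [ 0.  -0.1]
```

View pics/c3.png

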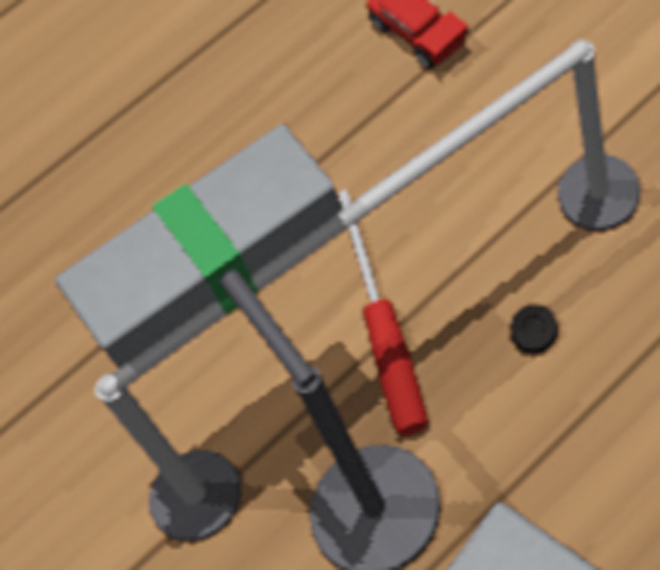

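```bash
cat >> h.py <<'E'
from scipy.spatial.transform import Rotation as Ro
def target(yaw,tilt):  # deg; tool x toward robot, tilt leans tool z to +x of yaw frame
    return Ro.from_euler('z',yaw,degrees=True)*Ro.from_euler('y',-tilt,degrees=True)*Ro.from_matrix(np.diag([-1.,1,-1]))
def plan(yaw,tilt,pos):
    s=manip.get_state();q=s["ee_rot"];R0=Ro.from_quat([q[1],q[2],q[3],q[0]])
    rv=(target(yaw,tilt)*R0.inv()).as_rotvec()
    print("turn",(rv/(2*np.pi)).round(4),"deg",np.degrees(np.linalg.norm(rv)).round(1),"shift",(np.array(pos)-s["position"]).round(4),"q",np.round(s["qpos"],3),"pos",np.round(s["position"],4))
E
python3 - <<'E'
from h import *
plan(3.1,20,(0.52,0.195,0.22))
E
```

```text
turn [-0.0049 -0.0556  0.0462] deg 26.1 shift [ 0.3841 -0.3633 -0.0276] q [ 1.211  0.276  1.506  0.     1.361 -0.121] pos [0.1359 0.5583 0.2476]
```

move_arm:
  steps: [-0.005,-0.056,0.046,0.384,-0.363,-0.01,1,-0.005,-0.056,0.046,0.384,-0.363,-0.01,1,-0.005,-0.056,0.046,0.384,-0.363,-0.01,1,-0.005,-0.056,0.046,0.384,-0.363,-0.01,1,-0.005,-0.056,0.046,0.384,-0.363,-0.01,1,-0.005,-0.056,0.046,0.384,-0.363,-0.01,1,-0.005,-0.056,0.046,0.384,-0.363,-0.01,1,-0.005,-0.056,0.046,0.384,-0.363,-0.01,1,-0.005,-0.056,0.046,0.384,-0.363,-0.01,1,-0.005,-0.056,0.046,0.384,-0.363,-0.01,1]

```text
clock: 1.15
position: [0.5002, 0.2135, 0.2388]
ee_rot: [0.175, -0.026, 0.984, 0.005]
contact_force: [0.0, 1.6, -0.1]
width: 0.0851
gripper_force: 0.0
```

```bash
python3 - <<'E'
from h import *
plan(3.1,20,(0.562,0.197,0.075))
im=snap("wrist","w1");print(proj(im,(.562,.197,.092)),proj(im,(.562,.197,.036)))
E
```

```text
turn [-0.0003  0.0005  0.0001] deg 0.2 shift [ 0.0618 -0.0165 -0.1638] q [ 0.336  0.082  1.834 -0.122  0.89  -1.226] pos [0.5002 0.2135 0.2388]
[293.8 226.2] [297.4 185.2]
```

View pics/w1.png

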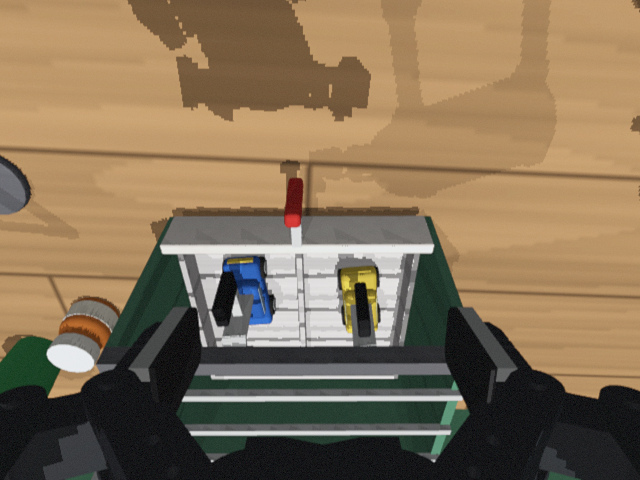

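Wrist view: the red handle top is at (293,222), where I predicted (294,226), so the handle position holds. The blue car is on the left at about (240,290).

move_arm:
  steps: [0,0,0,0.04,-0.0165,-0.05,1,0,0,0,0.062,-0.0165,-0.09,1,0,0,0,0.062,-0.0165,-0.13,1,0,0,0,0.062,-0.0165,-0.164,1,0,0,0,0.062,-0.0165,-0.164,1,0,0,0,0.062,-0.0165,-0.164,-1,0,0,0,0.062,-0.0165,-0.164,-1,0,0,0,0.062,-0.0165,-0.164,-1,0,0,0,0.062,-0.0165,-0.164,-1,0,0,0,0.062,-0.0165,-0.164,-1]
  squeeze: 40

```text
clock: 2.2
position: [0.562, 0.1961, 0.0768]
ee_rot: [0.176, -0.029, 0.984, 0.002]
contact_force: [4.5, -41.6, 11.0]
width: 0.0125
gripper_force: 20.3
```

move_arm:
  steps: [0,0,0,0,-0.002,0,-1,0,0,0,-0.01,-0.003,0,-1,0,0,0,-0.025,-0.0035,0,-1,0,0,0,-0.04,-0.004,0,-1,0,0,0,-0.055,-0.005,0,-1,0,0,0,-0.07,-0.006,0,-1,0,0,0,-0.085,-0.0065,0,-1,0,0,0,-0.1,-0.007,0,-1,0,0,0,-0.1,-0.007,0,-1,0,0,0,-0.1,-0.007,0,-1]

```text
clock: 3.2
position: [0.4616, 0.1898, 0.0768]
ee_rot: [0.176, -0.027, 0.984, 0.004]
contact_force: [-1.0, -14.5, 11.1]
width: 0.0113
gripper_force: 42.6
```

move_arm:
  steps: [0,0,0,-0.01,-0.001,0,-1,0,0,0,-0.02,-0.002,0,-1,0,0,0,-0.03,-0.0025,0,-1,0,0,0,-0.04,-0.003,0,-1,0,0,0,-0.045,-0.003,0,-1,0,0,0,-0.05,-0.0035,0,-1,0,0,0,-0.052,-0.0035,0,-1,0,0,0,-0.053,-0.0035,0,-1,0,0,0,-0.053,-0.0035,0,-1,0,0,0,-0.053,-0.0035,0,-1]

```text
clock: 4.2
position: [0.4175, 0.1875, 0.0773]
ee_rot: [0.181, -0.028, 0.983, 0.004]
contact_force: [37.6, -23.8, -29.8]
width: 0.0112
gripper_force: 40.1
```

move_arm:
  steps: [0,0,0,0.006,0,0,0.2,0,0,0,0.006,0,0,0.6,0,0,0,0.006,0,0,1,0,0,0,0.006,0,0,1,0,0,0,0.006,0,0.03,1,0,0,0,0.006,0,0.08,1,0,0,0,0.006,-0.02,0.13,1,0,0,0,0.006,-0.05,0.15,1,0,0,0,0.006,-0.05,0.15,1,0,0,0,0.006,-0.05,0.15,1]

```text
clock: 5.2
position: [0.4136, 0.1381, 0.2251]
ee_rot: [0.175, -0.025, 0.984, 0.006]
contact_force: [-0.9, -0.6, -0.4]
width: 0.0853
gripper_force: 0.0
```

```bash
python3 - <<'E'
from h import *
plan(3.1,30,(0.485,0.136,0.2))
a=snap("scene","s2")["pixels"][150:330,290:490];b=snap("side","d2")["pixels"][150:290,270:430]
im=snap("wrist","w2")
print(proj(load("s2"),(.485,.136,.097)),proj(load("d2"),(.485,.136,.097)),proj(im,(.485,.136,.097)))
r=lambda p,w,h:cv2.resize(np.array(p),(w,h),interpolation=cv2.INTER_CUBIC)
cv2.imwrite("pics/c4.png",np.vstack([np.hstack([r(a,400,300),r(b,400,300)]),r(im["pixels"],400,300).repeat(1,1) if 0 else np.hstack([r(im["pixels"],400,300),r(im["pixels"][120:360,160:480],400,300)])]))
E
```

```text
turn [ 0.0011 -0.0271  0.0003] deg 9.8 shift [ 0.0714 -0.0021 -0.0251] q [ 0.202 -0.086  2.039 -0.067  0.841 -1.384] pos [0.4136 0.1381 0.2251]
[318.7 198.3] [297.7 247.7] [312.3 257.6]
```

View pics/c4.png

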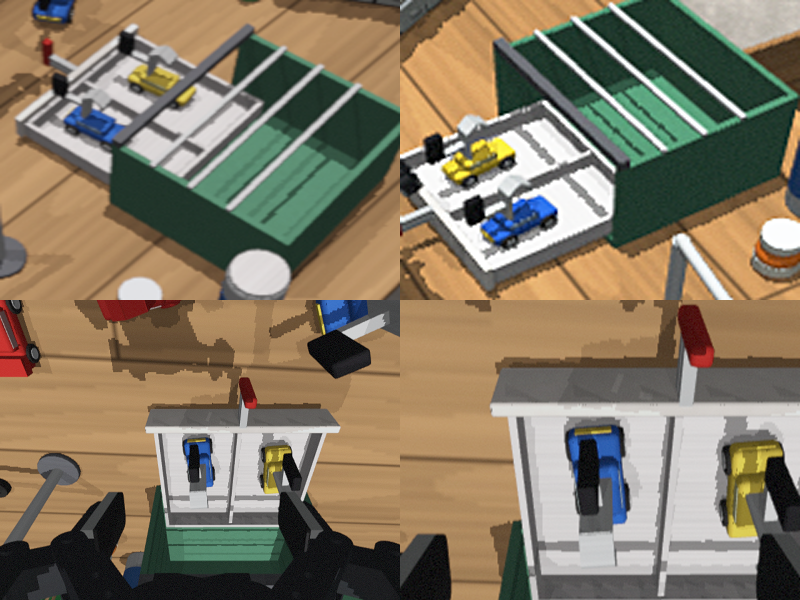

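Tray is out to its stop and both cars stand in it. The blue grip is at scene (320,200), side (300,248) and wrist (310,262).

```bash
python3 - <<'E'
from h import *
S,D,W=load("s2"),load("d2"),load("w2")
print(tri((S,320,199.8),(D,300,248),(W,310.4,262.4)),atz(W,310.4,262.4,.097))
print("handle",atz(S,313.5,175.8,.09))
# zoomed tray in wrist for car yaw: rectify ground plane at z=.055
def rect(im,z,x0,x1,y0,y1,k):
    src=np.float32([proj(im,(x,y,z)) for x,y in((x1,y1),(x1,y0),(x0,y0),(x0,y1))])
    w,h=int((y1-y0)*k),int((x1-x0)*k)
    return cv2.warpPerspective(im["pixels"],cv2.getPerspectiveTransform(src,np.float32([(0,0),(w,0),(w,h),(0,h)])),(w,h),flags=cv2.INTER_CUBIC)
cv2.imwrite("pics/r1.png",rect(W,.04,.44,.59,.08,.23,4000))
E
```

```text
[0.49021674 0.13462356 0.09568051] [0.48941064 0.13490051 0.097     ]
handle [0.42483358 0.18092674 0.09      ]
```

View pics/r1.png

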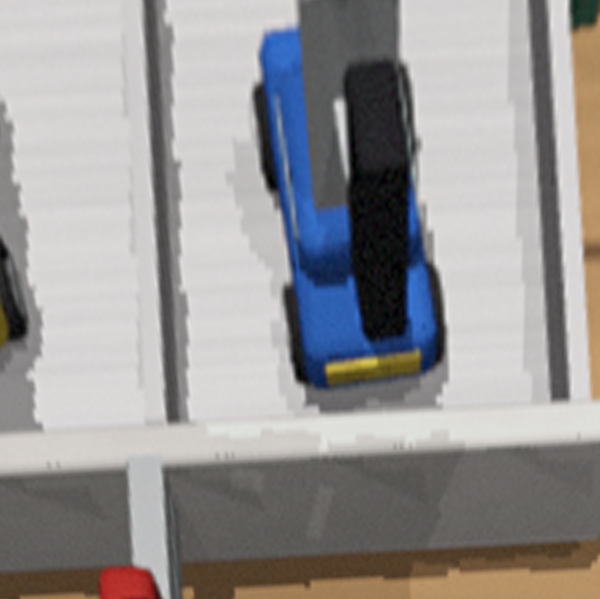

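The rectified crop shows the blue car's axis leaning about 8° (wheels (265,135) to (297,335)), so car yaw is about +8°. I'll check the tray travel by colour code.

```bash
python3 - <<'E'
from h import *
def red(f,x0,y0,x1,y1,zc=.064):
    im=load(f);p=im["pixels"].astype(int)[y0:y1,x0:x1];m=(p[...,2]>120)&(p[...,1]<60)&(p[...,0]<60)
    v,u=np.nonzero(m);print(f,m.sum(),u.mean()+x0,v.mean()+y0,v.min()+y0,v.max()+y0,atz(im,u.mean()+x0,v.mean()+y0,zc))
red("scene0",345,195,372,225); red("s2",300,160,330,190)
plan(8,30,(0.490,0.135,0.2)); plan(8,30,(.490,.135,.097))
E
```

```text
scene0 13 359.15384615384613 205.30769230769232 204 207 [0.55419044 0.20479542 0.064     ]
s2 12 313.0 174.83333333333334 173 176 [0.40693316 0.19704467 0.064     ]
turn [ 0.0025 -0.0277  0.0135] deg 11.1 shift [ 0.077  -0.0038 -0.0231] q [ 0.205 -0.083  2.04  -0.067  0.841 -1.385] pos [0.413  0.1388 0.2231]
turn [ 0.0025 -0.0277  0.0135] deg 11.1 shift [ 0.077  -0.0038 -0.1261] q [ 0.205 -0.083  2.04  -0.067  0.841 -1.385] pos [0.413  0.1388 0.2231]
```

move_arm:
  steps: [0.003,-0.05,0.0135,0.03,-0.004,-0.01,1,0.003,-0.05,0.0135,0.06,-0.004,-0.02,1,0.003,-0.05,0.0135,0.07,-0.004,-0.05,1,0.003,-0.05,0.0135,0.07,-0.004,-0.06,1,0.003,-0.05,0.0135,0.07,-0.004,-0.06,1,0.003,-0.05,0.0135,0.07,-0.004,-0.06,1,0.003,-0.05,0.0135,0.07,-0.004,-0.06,1,0.003,-0.05,0.0135,0.07,-0.004,-0.06,1,0.003,-0.05,0.0135,0.07,-0.004,-0.06,1,0.003,-0.05,0.0135,0.07,-0.004,-0.06,1]

```text
clock: 6.35
position: [0.4845, 0.1344, 0.1656]
ee_rot: [0.327, -0.067, 0.942, 0.018]
contact_force: [-0.0, -0.6, 0.3]
width: 0.0855
gripper_force: 0.0
```

```bash
python3 - <<'E'
from h import *
plan(8,38,(.490,.135,.097))
im=snap("wrist","w3");print(proj(im,(.490,.135,.119)),proj(im,(.490,.135,.097)))
q=manip.get_state()["ee_rot"];print(Ro.from_quat([q[1],q[2],q[3],q[0]]).as_matrix().round(3))
a=im["pixels"][120:420,120:520];cv2.imwrite("pics/c5.png",cv2.resize(np.array(a),(800,600),interpolation=cv2.INTER_CUBIC))
E
```

```text
turn [0.0015 0.0009 0.0003] deg 0.6 shift [ 0.0055  0.0006 -0.0686] q [ 0.137  0.019  2.289 -0.046  0.165 -1.532] pos [0.4845 0.1344 0.1656]
[322.6 233.5] [323.1 192.7]
[[-0.777 -0.137  0.614]
 [-0.114  0.99   0.077]
 [-0.619 -0.01  -0.785]]
```

View pics/c5.png

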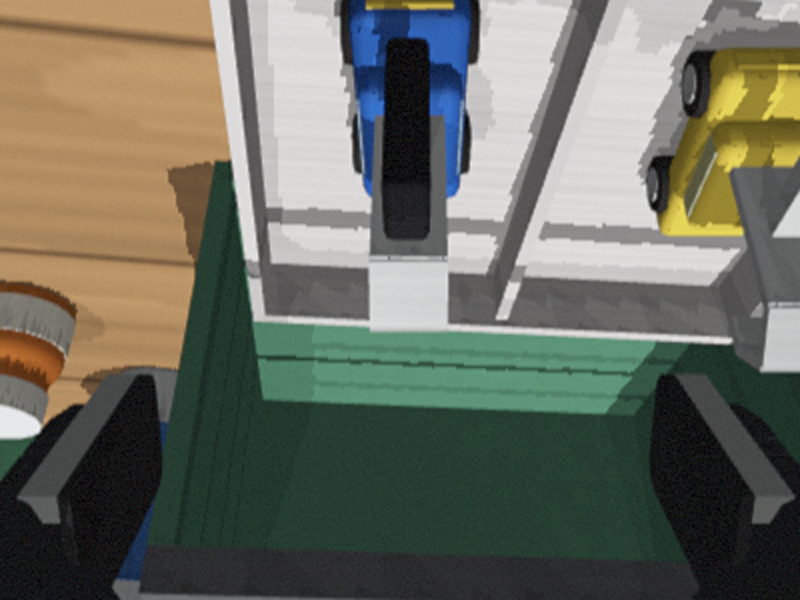

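The crop shows the grip centred between the fingers and the car axis straight up the image, so the yaw is right. The grip top centre is at about (323,225), roughly 3 mm nearer the robot than estimated. I'll descend with slightly less tilt, because joint 5 is near its limit.

move_arm:
  steps: [-0.003,0.022,0,0.003,0.0006,-0.02,1,-0.003,0.022,0,0.003,0.0006,-0.045,1,-0.003,0.022,0,0.003,0.0006,-0.0686,1,-0.003,0.022,0,0.003,0.0006,-0.0686,1,-0.003,0.022,0,0.003,0.0006,-0.0686,1,-0.003,0.022,0,0.003,0.0006,-0.0686,-1,-0.003,0.022,0,0.003,0.0006,-0.0686,-1,-0.003,0.022,0,0.003,0.0006,-0.0686,-1,-0.003,0.022,0,0.003,0.0006,-0.0686,-1,-0.003,0.022,0,0.003,0.0006,-0.0686,-1]
  squeeze: 40

```text
clock: 7.4
position: [0.4874, 0.1349, 0.0967]
ee_rot: [0.261, -0.068, 0.963, 0.014]
contact_force: [-0.6, 1.0, -0.7]
width: 0.0122
gripper_force: 0.0
```

```bash
python3 - <<'E'
from h import *
plan(8,30,(.488,.135,.097))
E
```

```text
turn [0.0014 0.0009 0.0001] deg 0.6 shift [0.0006 0.0001 0.0003] q [ 0.138  0.162  2.281 -0.044  0.171 -1.533] pos [0.4874 0.1349 0.0967]
```

move_arm:
  steps: [0,0,0,0,0,0,-1,0,0,0,0,0,0,-1,0,0,0,0,0,0.005,-1,0,0,0,0,0,0.02,-1,0,0,0,0,0,0.05,-1,0,0,0,-0.01,0,0.09,-1,0,0,0,-0.03,0,0.13,-1,0,0,0,-0.05,0,0.155,-1,0,0,0,-0.052,0,0.16,-1,0,0,0,-0.052,0,0.16,-1]
  squeeze: 60

```text
clock: 8.4
position: [0.4349, 0.1349, 0.2567]
ee_rot: [0.261, -0.068, 0.963, 0.014]
contact_force: [0.3, 0.6, -2.0]
width: 0.0088
gripper_force: 58.6
```

```bash
python3 - <<'E'
from h import *
plan(-5.9,30,(.436,-.146,.245))
snap("scene","s3");snap("side","d3")
E
```

```text
turn [ 0.0015  0.0007 -0.0386] deg 13.9 shift [ 0.0011 -0.2809 -0.0117] q [ 0.164 -0.157  2.08  -0.032  0.691 -1.53 ] pos [0.4349 0.1349 0.2567]
```

move_arm:
  steps: [0,0,-0.01,0,-0.03,0,-1,0,0,-0.02,0,-0.07,0,-1,0,0,-0.03,0,-0.115,0,-1,0,0,-0.0386,0,-0.16,0,-1,0,0,-0.0386,0,-0.2,0,-1,0,0,-0.0386,0,-0.24,0,-1,0,0,-0.0386,0,-0.27,-0.005,-1,0,0,-0.0386,0.001,-0.281,-0.014,-1,0,0,-0.0386,0.001,-0.281,-0.017,-1,0,0,-0.0386,0.001,-0.281,-0.017,-1]

```text
clock: 9.5
position: [0.4354, -0.1456, 0.2367]
ee_rot: [0.258, 0.05, 0.965, -0.017]
contact_force: [-0.7, -0.1, -1.6]
width: 0.0094
gripper_force: 59.1
```

```bash
python3 - <<'E'
from h import *
plan(-5.9,30,(.535,-.156,.240))
S=snap("scene","s4");D=snap("side","d4");r=lambda p,w,h:cv2.resize(np.array(p),(w,h),interpolation=cv2.INTER_CUBIC)
print(proj(S,(.587,-.161,.215)),proj(D,(.587,-.161,.215)))
cv2.imwrite("pics/c6.png",np.hstack([r(S["pixels"][170:370,100:310],420,400),r(D["pixels"][200:390,300:490],380,380).repeat(1,0) if 0 else r(D["pixels"][190:390,300:490],380,400)]))
E
```

```text
turn [ 0.001  -0.0004  0.0002] deg 0.4 shift [ 0.0996 -0.0104  0.0033] q [-0.686 -0.125  2.107  0.406  0.751 -2.395] pos [ 0.4354 -0.1456  0.2367]
[251.1 280.6] [401.8 290.5]
```

View pics/c6.png

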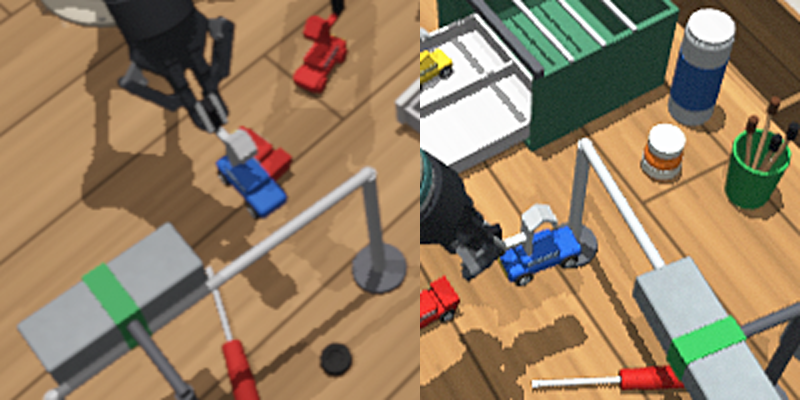

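The view shows the car held level with its hook opening towards the rail, clear of everything. The bar will enter between the car's top and the hook lip. I'll fit quick kinematics to check that joint 6 stays in range at the mark.

```bash
cat > k.py <<'E'
from h import *
from scipy.optimize import least_squares
D=[([1.211,.276,1.506,0,1.361,-.121],[.1359,.5583,.2476]),([.336,.082,1.834,-.122,.89,-1.226],[.5002,.2135,.2388]),([.202,-.086,2.039,-.067,.841,-1.384],[.4136,.1381,.2251]),([.137,.019,2.289,-.046,.165,-1.532],[.4845,.1344,.1656]),([.138,.162,2.281,-.044,.171,-1.533],[.4874,.1349,.0967]),([.164,-.157,2.08,-.032,.691,-1.53],[.4349,.1349,.2567]),([-.686,-.125,2.107,.406,.751,-2.395],[.4354,-.1456,.2367])]
def rz(a):return Ro.from_euler('z',a).as_matrix()
def ry(a):return Ro.from_euler('y',a).as_matrix()
def J(q,s):
    A=rz(q[0]);B=A@ry(q[1]);C=A@ry(q[1]+q[2]);E=C@rz(s*q[3])@ry(q[4])
    return np.hstack([A[:,1:],B[:,[0,2]],C[:,[0,2]],E[:,[2]]])
def fit(s):
    M=np.vstack([J(q,s) for q,_ in D]);y=np.concatenate([p for _,p in D])
    x=np.linalg.lstsq(M,y,rcond=1e-4)[0];return x,np.abs(M@x-y).max()
S=min((1,-1),key=lambda s:fit(s)[1]);X,err=fit(S)
def rot(q,c,s6):return rz(q[0])@ry(q[1]+q[2])@rz(S*q[3])@ry(q[4])@rz(s6*q[5]+c)
lo=[-2.89,-.75,.22,-1.18,.11,-2.7];hi=[2.89,2.08,2.7,4.32,2.71,2.7]
E
python3 - <<'E'
from k import *
print(fit(1),fit(-1))
q=manip.get_state()["ee_rot"];Rm=Ro.from_quat([q[1],q[2],q[3],q[0]]).as_matrix();qj=manip.get_state()["qpos"]
best=min(((np.abs(rot(qj,c,s)-Rm).max()+np.abs(rot(D[0][0],c,s)-Ro.from_quat([.1191,.9929,-.0007,-.0002]).as_matrix()).max(),c,s) for c in np.linspace(-np.pi,np.pi,361) for s in(1,-1)))
print(best);_,c,s6=best
O=np.array([.577,-.256]);ex=np.array([.9947,-.103]);ey=np.array([.103,.9947])
for y in(.095,-.09):
  for t in(25,30,35,40,45,50):
    p=O-.052*ex+y*ey;P=np.array([*p,.2085]);Rt=target(-5.9,t).as_matrix()
    f=lambda q:np.concatenate([(J(q,S)@X-P)*10,(rot(q,c,s6)-Rt).ravel()])
    r=least_squares(f,np.clip(qj,np.add(lo,1e-3),np.subtract(hi,1e-3)),bounds=(lo,hi));print(y,t,r.x.round(2),r.cost.round(5))
E
```

```text
(array([6.94299474e-02, 1.36292414e-01, 4.70810044e-04, 6.29467416e-01,
       6.03501637e-02, 4.20943599e-01, 3.46850715e-01]), np.float64(0.00026278430643497663)) (array([ 0.07287052, -0.16180304,  0.23952213,  0.29806463, -0.13834172,
        0.24271819, -0.07805331]), np.float64(0.06395814837821254))
(np.float64(6.837640183625349e-05), np.float64(1.5707963267948966), 1)
0.095 25 [-0.52  0.09  1.94  0.26  0.73 -2.14] 0.0
0.095 30 [-0.54  0.07  2.01  0.38  0.62 -2.27] 0.0
0.095 35 [-0.57  0.05  2.08  0.55  0.53 -2.45] 0.0
0.095 40 [-0.6   0.04  2.14  0.78  0.45 -2.7 ] 1e-05
0.095 45 [-0.58  0.03  2.17  0.82  0.38 -2.7 ] 0.00568
0.095 50 [-0.55  0.02  2.19  0.85  0.31 -2.7 ] 0.02189
-0.09 25 [-0.86  0.21  1.79  0.39  0.86 -2.55] 0.0
-0.09 30 [-0.9   0.19  1.86  0.53  0.79 -2.69] 0.0
-0.09 35 [-0.9   0.18  1.89  0.57  0.73 -2.7 ] 0.00415
-0.09 40 [-0.9   0.16  1.92  0.61  0.68 -2.7 ] 0.01807
-0.09 45 [-0.89  0.15  1.95  0.64  0.63 -2.7 ] 0.04206
-0.09 50 [-0.88  0.14  1.97  0.67  0.58 -2.7 ] 0.0763
```

move_arm:
  steps: [0,0,0,0.015,-0.0015,0.002,-1,0,0,0,0.03,-0.003,0.002,-1,0,0,0,0.045,-0.0047,0.002,-1,0,0,0,0.06,-0.0063,0.002,-1,0,0,0,0.075,-0.0078,0.002,-1,0,0,0,0.085,-0.0088,0.002,-1,0,0,0,0.093,-0.0096,0.002,-1,0,0,0,0.1,-0.0104,0.002,-1,0,0,0,0.1,-0.0104,0.002,-1,0,0,0,0.1,-0.0104,0.002,-1]

```text
clock: 10.6
position: [0.5352, -0.1559, 0.2403]
ee_rot: [0.258, 0.049, 0.965, -0.017]
contact_force: [-2.4, 1.4, -1.3]
width: 0.0092
gripper_force: 59.4
```

```bash
cat > k2.py <<'E'
from k import *
c=np.pi/2
flip=Ro.from_euler('z',180,degrees=True)
def ik(P,yaw,t,q0,fl):
    Rt=(target(yaw,t)*flip if fl else target(yaw,t)).as_matrix()
    f=lambda q:np.concatenate([(J(q,S)@X-P)*10,(rot(q,c,1)-Rt).ravel()])
    r=least_squares(f,np.clip(q0,np.add(lo,1e-3),np.subtract(hi,1e-3)),bounds=(lo,hi));return r.x.round(2),round(r.cost,5)
O=np.array([.577,-.256]);ex=np.array([.9947,-.103]);ey=np.array([.103,.9947])
def rl(x,y):return O+x*ex+y*ey
E
python3 - <<'E'
from k2 import *
qj=np.array(manip.get_state()["qpos"]);qj[5]+=np.pi
for y in(.095,-.09):
  for t in(35,45,50,55,60):
    print(y,t,*ik(np.array([*rl(-.052,y),.2085]),-5.9,t,qj,True),ik(np.array([*rl(-.132,y),.25]),-5.9,t,qj,True))
# hook white/grey visible? rail in wrist view: save
im=snap("wrist","w4");D_=snap("side","d5");S_=snap("scene","s5")
r=lambda p,w,h:cv2.resize(np.array(p),(w,h),interpolation=cv2.INTER_CUBIC)
cv2.imwrite("pics/c7.png",np.hstack([r(S_["pixels"][210:330,190:310],400,400),r(D_["pixels"][230:350,330:450],400,400)]))
plan(-5.9,30,(*rl(-.052,.095),.2085))
E
```

```text
0.095 35 [-0.57  0.05  2.08  0.55  0.53  0.69] 0.0 (array([-0.7 , -0.13,  2.12,  0.53,  0.7 ,  0.64]), np.float64(0.0))
0.095 45 [-0.64  0.03  2.22  1.14  0.41  0.07] 0.0 (array([-0.81, -0.16,  2.25,  0.93,  0.61,  0.19]), np.float64(0.0))
0.095 50 [-0.68  0.04  2.29  1.52  0.43 -0.33] 0.0 (array([-0.87, -0.16,  2.32,  1.17,  0.62, -0.08]), np.float64(0.0))
0.095 55 [-0.71  0.07  2.36  1.84  0.51 -0.69] 0.0 (array([-0.94, -0.15,  2.39,  1.4 ,  0.66, -0.35]), np.float64(0.0))
0.095 60 [-0.75  0.11  2.43  2.07  0.64 -0.95] 0.0 (array([-1.  , -0.12,  2.47,  1.6 ,  0.75, -0.6 ]), np.float64(0.0))
-0.09 35 [-0.94  0.18  1.92  0.69  0.73  0.28] 0.0 (array([-1.1 ,  0.05,  1.96,  0.66,  0.89,  0.22]), np.float64(0.0))
-0.09 45 [-1.03  0.18  2.04  1.07  0.7  -0.14] 0.0 (array([-1.2 ,  0.04,  2.07,  0.96,  0.88, -0.12]), np.float64(0.0))
-0.09 50 [-1.07  0.19  2.1   1.27  0.72 -0.36] 0.0 (array([-1.26,  0.05,  2.13,  1.11,  0.9 , -0.3 ]), np.float64(0.0))
-0.09 55 [-1.11  0.21  2.16  1.45  0.77 -0.57] 0.0 (array([-1.31,  0.07,  2.19,  1.25,  0.94, -0.47]), np.float64(0.0))
-0.09 60 [-1.14  0.25  2.21  1.6   0.84 -0.76] 0.0 (array([-1.35,  0.11,  2.24,  1.37,  0.99, -0.63]), np.float64(0.0))
turn [ 0.0013 -0.      0.    ] deg 0.5 shift [-0.0002 -0.0002 -0.0318] q [-0.538  0.031  1.955  0.324  0.696 -2.209] pos [ 0.5352 -0.1559  0.2403]
```

No picture views are left, so from here I rely on image code and forces. I'll lower in steps and watch the force.

move_arm:
  steps: [0,0,0,0,0,-0.004,-1,0,0,0,0,0,-0.008,-1,0,0,0,0,0,-0.012,-1,0,0,0,0,0,-0.015,-1,0,0,0,0,0,-0.018,-1,0,0,0,0,0,-0.02,-1,0,0,0,0,0,-0.022,-1,0,0,0,0,0,-0.022,-1,0,0,0,0,0,-0.022,-1,0,0,0,0,0,-0.022,-1]

```text
clock: 11.75
position: [0.5351, -0.1562, 0.219]
ee_rot: [0.259, 0.049, 0.964, -0.018]
contact_force: [-8.2, -0.2, 0.9]
width: 0.009
gripper_force: 60.1
```

move_arm:
  steps: [0,0,0,-0.002,0,0,-1,0,0,0,-0.004,0,0,-1,0,0,0,-0.005,0.0005,0,-1,0,0,0,-0.005,0.0005,0,-1,0,0,0,-0.005,0.0005,-0.002,-1,0,0,0,-0.005,0.0005,-0.004,-1,0,0,0,-0.005,0.0005,-0.005,-1,0,0,0,-0.005,0.0005,-0.005,-1,0,0,0,-0.005,0.0005,-0.005,-1,0,0,0,-0.005,0.0005,-0.005,-1]

```text
clock: 12.75
position: [0.5314, -0.1561, 0.2143]
ee_rot: [0.26, 0.049, 0.964, -0.018]
contact_force: [-0.7, 0.8, -0.9]
width: 0.0092
gripper_force: 59.1
```

```bash
python3 - <<'E'
from h import *
D=snap("side","d6");S=snap("scene","s6");s=manip.get_state();print(s["contact_force"],s["moment"],s["position"])
# rail line in original images: brightness profiles across the rail on the open half
for f in("scene0","side0"):
    im=load(f);g=cv2.cvtColor(im["pixels"],cv2.COLOR_BGR2GRAY).astype(float)
    for y in(.13,.05):
        X=np.array([.577+y*.103,-.256+y*.9947,.215]);e=np.array([.9947,-.103,0])
        out=[]
        for d in np.arange(-.02,.0201,.002):
            u,v=proj(im,X+d*e);out.append(int(cv2.getRectSubPix(np.float32(g),(1,1),(float(u),float(v)))[0,0]))
        print(f,y,out)
E
```

```text
[ 0.98007693  0.54941082 -1.32563381] [ 0.06788308  0.48497356 -0.00977079] [ 0.53135768 -0.15603917  0.21434284]
scene0 0.13 [153, 152, 152, 152, 152, 156, 178, 196, 204, 194, 174, 140, 118, 129, 146, 148, 148, 149, 149, 147, 146]
scene0 0.05 [141, 143, 145, 146, 145, 158, 185, 203, 205, 188, 163, 129, 120, 136, 147, 146, 146, 144, 142, 142, 143]
side0 0.13 [155, 151, 152, 160, 160, 129, 163, 223, 244, 249, 247, 213, 161, 151, 154, 124, 100, 130, 162, 170, 171]
side0 0.05 [169, 168, 168, 166, 144, 121, 191, 233, 247, 249, 240, 198, 157, 151, 152, 153, 164, 168, 165, 134, 103]
```

The rail is about 2.3 mm nearer than estimated, which explains the earlier stem contact, and it is free now. Lowering until the hook rests on the bar.

move_arm:
  steps: [0,0,0,0.001,0,-0.002,-1,0,0,0,0.001,0,-0.004,-1,0,0,0,0.001,0,-0.006,-1,0,0,0,0.001,0,-0.007,-1,0,0,0,0.001,0,-0.008,-1,0,0,0,0.001,0,-0.009,-1,0,0,0,0.001,0,-0.0095,-1,0,0,0,0.001,0,-0.0095,-1,0,0,0,0.001,0,-0.0095,-1,0,0,0,0.001,0,-0.0095,-1]

```text
clock: 13.85
position: [0.5331, -0.1562, 0.2078]
ee_rot: [0.262, 0.048, 0.964, -0.019]
contact_force: [-11.6, 4.2, 13.5]
width: 0.009
gripper_force: 62.9
```

move_arm:
  steps: [0,0,0,-0.0015,0,0.001,-1,0,0,0,-0.0015,0,0.001,-0.5,0,0,0,-0.0015,0,0.001,0,0,0,0,-0.0015,0,0.001,0.3,0,0,0,-0.0015,0,0.001,0.3,0,0,0,-0.01,0.001,0.016,0.3,0,0,0,-0.025,0.0025,0.042,0.3,0,0,0,-0.045,0.0045,0.076,0.3,0,0,0,-0.065,0.0065,0.09,0.3,0,0,0,-0.08,0.008,0.09,0.3]

```text
clock: 14.85
position: [0.4526, -0.1487, 0.2974]
ee_rot: [0.262, 0.048, 0.964, -0.02]
contact_force: [-0.3, 0.4, -0.0]
width: 0.0554
gripper_force: 0.0
```

```bash
python3 - <<'E'
from k2 import *
s=manip.get_state();print(s["position"],s["qpos"],s["contact_force"])
q=s["ee_rot"];R0=Ro.from_quat([q[1],q[2],q[3],q[0]])
T=target(-5.9,48)*flip
# half way: rotate about own z by +150 then re-tilt
for a in(80,):
    print("A",(( R0*Ro.from_euler('z',a,degrees=True)*R0.inv()).as_rotvec()/2/np.pi).round(4))
R1=R0*Ro.from_euler('z',80,degrees=True);print("B",((T*R1.inv()).as_rotvec()/2/np.pi).round(4))
# is the blue car hanging? blue mask centroid expected at hang
for n in("scene","side"):
    im=snap(n,"h1"+n);
    u,v=proj(im,(*rl(-.002,.095),.15)).astype(int);p=im["pixels"][v-30:v+30,u-30:u+30].astype(int)
    m=(p[...,0]>110)&(p[...,2]<70)&(p[...,1]<120);vv,uu=np.nonzero(m);print(n,(u,v),m.sum(),uu.mean()+u-30,vv.mean()+v-30)
E
```

```text
[ 0.45256618 -0.14865651  0.2973983 ] [-0.65743802 -0.15294827  1.97250062  0.34002957  0.88220431 -2.28678113] [-0.28216543  0.36433651 -0.00933027]
A [ 0.1118 -0.014  -0.1915]
B [ 0.1731 -0.0552 -0.2158]
scene (np.int64(253), np.int64(295)) 293 258.6552901023891 301.94880546075086
side (np.int64(397), np.int64(307)) 211 394.1137440758294 309.97630331753555
```

move_arm:
  steps: [0.0112,-0.0014,-0.0192,0,0,0,0.3,0.0224,-0.0028,-0.0383,0,0,0,0.3,0.0335,-0.0042,-0.0575,0,0,0,0.3,0.0447,-0.0056,-0.0766,0,0,0,0.3,0.0559,-0.007,-0.0958,0,0,0,0.3,0.0671,-0.0084,-0.1149,0,0,0,0.3,0.0783,-0.0098,-0.134,0,0,0,0.3,0.0894,-0.0112,-0.1532,0,0,0,0.3,0.1006,-0.0126,-0.1724,0,0,0,0.3,0.1118,-0.014,-0.1915,0,0,0,0.3]

```text
clock: 15.95
position: [0.4523, -0.1478, 0.2926]
ee_rot: [0.21, 0.659, 0.705, 0.157]
contact_force: [-0.9, 1.0, 1.1]
width: 0.0561
gripper_force: 0.0
```

```bash
cat >> k2.py <<'E'
def planf(yaw,tilt,pos):
    s=manip.get_state();q=s["ee_rot"];R0=Ro.from_quat([q[1],q[2],q[3],q[0]])
    rv=(target(yaw,tilt)*flip*R0.inv()).as_rotvec()
    print("turn",(rv/(2*np.pi)).round(4),"deg",np.degrees(np.linalg.norm(rv)).round(1),"shift",(np.array(pos)-s["position"]).round(4),"q",np.round(s["qpos"],3),"pos",np.round(s["position"],4),"F",np.round(s["contact_force"],1))
E
python3 - <<'E'
from k2 import *
# grip (TCP at release) = .532,-.156,.2085 ; approach 80 mm back along 48 deg
planf(-5.9,48,(.532-.08*.743*.995,-.156+.08*.743*.103,.2085+.08*.669))
E
```

```text
turn [ 0.1716 -0.0543 -0.2154] deg 101.0 shift [ 0.0205 -0.0021 -0.0306] q [-0.662 -0.149  1.981  0.351  0.877 -0.897] pos [ 0.4523 -0.1478  0.2926] F [-0.9  1.   1.1]
```

move_arm:
  steps: [0.0143,-0.0045,-0.0179,0,0,0,0.3,0.0286,-0.009,-0.0359,0,0,0,0.3,0.0429,-0.0136,-0.0538,0,0,0,0.3,0.0572,-0.0181,-0.0718,0,0,0,0.3,0.0715,-0.0226,-0.0897,0,0,0,0.3,0.0858,-0.0272,-0.1077,0,0,0,0.3,0.1,-0.0317,-0.1257,0,0,0,0.3,0.1144,-0.0362,-0.1436,0,0,0,0.3,0.1287,-0.0407,-0.1616,0,0,0,0.3,0.143,-0.0453,-0.1795,0,0,0,0.3]

```text
clock: 16.95
position: [0.4521, -0.1482, 0.2927]
ee_rot: [0.059, 0.918, 0.092, 0.381]
contact_force: [0.7, 0.2, -0.8]
width: 0.0557
gripper_force: 0.0
```

```bash
python3 - <<'E'
from k2 import *
planf(-5.9,48,(.532-.08*.743*.995,-.156+.08*.743*.103,.2085+.08*.669))
ims=[snap(n,"h2"+n) for n in("scene","side","wrist")]
def mask(im,kind,win=None):
    p=im["pixels"].astype(int);b,g,r=p[...,0],p[...,1],p[...,2]
    m=(b>90)&(b>1.6*g)&(b>2*r) if kind=="blue" else (b<45)&(g<45)&(r<45)
    return m
obs=[]
for n,im in zip(("scene","side"),ims):
    u,v=proj(im,(.58,-.16,.15)).astype(int);m=np.zeros((480,640),bool);m[v-40:v+40,u-40:u+40]=mask(im,"blue")[v-40:v+40,u-40:u+40]
    vv,uu=np.nonzero(m);obs.append((im,uu.mean(),vv.mean()));print(n,m.sum(),uu.mean(),vv.mean(),uu.min(),uu.max())
print("car",tri(*obs), "expected", rl(-.002,.095))
# where car axis: PCA on plane z=.14
for im,_,_ in obs:pass
E
```

```text
turn [ 0.0286 -0.0096 -0.0354] deg 16.7 shift [ 0.0207 -0.0016 -0.0307] q [-0.868 -0.209  2.17   0.839  0.769  0.003] pos [ 0.4521 -0.1482  0.2927] F [ 0.7  0.2 -0.8]
scene 407 257.7371007371007 301.26044226044223 240 272
side 338 396.6775147928994 308.97633136094674 379 418
car [ 0.59013461 -0.15624432  0.12860146] expected [ 0.5847956 -0.1612975]
```

```bash
python3 - <<'E'
from k2 import *
for n in("scene","side"):
    im=load("h2"+n);G=proj(im,(.532,-.156,.2085));print(n,G,"hook",proj(im,(.583,-.161,.215)),"car",proj(im,(.583,-.161,.146)))
    u,v=G.astype(int);p=im["pixels"][v-22:v+30,u-26:u+44].astype(int);b,g,r=p[...,0],p[...,1],p[...,2]
    L=p.sum(2)/3
    ch=np.where((b>90)&(b>1.6*g)&(b>2*r),'B',np.where(L<45,'#',np.where((L>110)&(abs(r-b)<40),'w',np.where(abs(r-b)<25,'-',np.where((r>130)&(g<70),'R','.')))))
    print("u0",u-26,"v0",v-22);print("\n".join("".join(x) for x in ch))
E
```

```text
scene [234.5 264. ] hook [249.7 279.4] car [253.5 295.7]
u0 208 v0 242
.....RRRRRRRRRRRRRRRRRRRRRRR..........................................
......RRRRRRRRRRRRRRRRRRRRRR..........................................
........R...RRRRRRRRRRRRRRRR..........................................
......#-......RRRRRRRRRRRR..RRRRRR....................................
......---.....RRRRRRRRRRR.#.RRRRRRR...................................
......---##......RRRRRRR.#.RRRRRRRRR..................................
.......--###.....RRRRRR.#.RRRRRRRRRRRR................................
........-####.....RRRR.#.RRRRRRRRRRRR.................................
..........##..#....RR.#.RRRRRRRRRRRR.#................................
...............#....##.RRRRRRRRRRRR.#.................................
.....................RRRRRRRRRRRRR###.................................
....................RRRRRRRRRRRRR###..................................
....................RRRRRRRRRRR.####..................................
....................##.RRRRRRR.####...................................
....................####.RRRR.####.
[... 5724 characters left out ...]
..........----ww-------##BB###--ww#....................wwwwww
....................###------###..--###w---......................wwwww
.......................-####........###---........................wwww
.....................................##...........................wwww
.................................................................wwwww
.............................................................wwwwwwwww
...........................................................wwwwwwwwwww
.........................................................wwwwwwwwwwwww
.........................................................wwwwwwwwwwwww
.........................................................-wwwwwwwwwwww
```

The pixel map shows the car hanging level on the bar. The grip is at scene (235,265) and side (378,303), within about 3 mm of where I released it.

move_arm:
  steps: [0.0143,-0.0048,-0.0177,0.01,-0.001,-0.015,0.3,0.0286,-0.0096,-0.0354,0.0207,-0.0016,-0.031,0.3,0.0286,-0.0096,-0.0354,0.0207,-0.0016,-0.031,0.3,0.0286,-0.0096,-0.0354,0.0207,-0.0016,-0.031,0.3,0.0286,-0.0096,-0.0354,0.033,-0.0028,-0.042,0.3,0.0286,-0.0096,-0.0354,0.045,-0.004,-0.053,0.3,0.0286,-0.0096,-0.0354,0.057,-0.0053,-0.064,0.3,0.0286,-0.0096,-0.0354,0.065,-0.006,-0.0715,0.3,0.0286,-0.0096,-0.0354,0.065,-0.006,-0.0715,0.3,0.0286,-0.0096,-0.0354,0.065,-0.006,-0.0715,0.3]

```text
clock: 18.1
position: [0.5177, -0.1544, 0.2242]
ee_rot: [0.024, 0.912, -0.042, 0.407]
contact_force: [-0.6, 0.1, -0.1]
width: 0.0557
gripper_force: 0.0
```

```bash
python3 - <<'E'
from k2 import *
print("grip",tri((load("h2scene"),235.3,265.3),(load("h2side"),378,303)))
planf(-5.9,48,(.532,-.156,.207))
E
```

```text
grip [ 0.53248058 -0.15577394  0.20266169]
turn [ 0.0014  0.0003 -0.0011] deg 0.6 shift [ 0.0143 -0.0016 -0.0172] q [-0.697 -0.015  2.261  1.258  0.453 -0.09 ] pos [ 0.5177 -0.1544  0.2242] F [-0.6  0.1 -0.1]
```

move_arm:
  steps: [0,0,0,0.007,-0.0008,-0.009,0.3,0,0,0,0.014,-0.0016,-0.018,0.3,0,0,0,0.014,-0.0016,-0.018,0.3,0,0,0,0.014,-0.0016,-0.018,-0.4,0,0,0,0.014,-0.0016,-0.018,-1,0,0,0,0.014,-0.0016,-0.018,-1,0,0,0,0.014,-0.0016,-0.018,-1,0,0,0,0.014,-0.0016,-0.018,-1,0,0,0,0.014,-0.0016,-0.018,-1,0,0,0,0.014,-0.0016,-0.018,-1]
  squeeze: 40

```text
clock: 19.1
position: [0.5313, -0.1558, 0.2058]
ee_rot: [0.023, 0.912, -0.043, 0.407]
contact_force: [-6.3, -1.2, 4.9]
width: 0.0093
gripper_force: 44.3
```

```bash
python3 - <<'E'
from k2 import *
s=manip.get_state();print({k:np.round(s[k],3) for k in("position","width","gripper_force","contact_force","moment","clock")})
# green stripe on lamp & rail direction: refine rail line + mark in the original images
from scipy.optimize import least_squares
obs={}
for f in("scene0","side0"):
    im=load(f);p=im["pixels"].astype(int);b,g,r=p[...,0],p[...,1],p[...,2]
    m=(g>120)&(r<70)&(b<90);u,v=proj(im,(.547,-.343,.275)).astype(int);M=np.zeros_like(m);M[v-25:v+25,u-25:u+25]=m[v-25:v+25,u-25:u+25]
    n,lab,st,ce=cv2.connectedComponentsWithStats(M.astype(np.uint8));i=1+st[1:,4].argmax();print(f,st[i],ce[i],atz(im,*ce[i],.275));obs[f]=(im,*ce[i])
print("stripe top centre",tri(*obs.values()))
E
```

```text
{'position': array([ 0.531, -0.156,  0.206]), 'width': np.float64(0.009), 'gripper_force': np.float64(44.271), 'contact_force': array([-6.271, -1.164,  4.904]), 'moment': array([-0.064,  0.021, -0.131]), 'clock': np.float64(19.1)}
scene0 [166 325   2   2   2] [166.5 325.5] [ 0.57263539 -0.34176394  0.275     ]
side0 [459 359   4   2   4] [460.5 359.5] [ 0.56601169 -0.35783713  0.275     ]
stripe top centre [ 0.56987359 -0.34795223  0.26637032]
```

```bash
python3 - <<'E'
from k2 import *
im=load("scene0")
C=[atz(im,*c,.275) for c in((141.7,307.7),(152.7,302),(171,324),(161.7,331.7))]
# rail-frame coords
for c in C:
    d=c[:2]-O;print(c.round(4),"rail",(d@ex).round(4),(d@ey).round(4))
for f in("scene0","side0"):
    im=load(f);p=im["pixels"].astype(int);b,g,r=p[...,0],p[...,1],p[...,2]
    m=(g>1.35*r)&(g>1.35*b)&(g>60);u,v=proj(im,(.547,-.343,.275)).astype(int);M=np.zeros(m.shape,np.uint8);M[v-30:v+30,u-30:u+30]=m[v-30:v+30,u-30:u+30]
    n,lab,st,ce=cv2.connectedComponentsWithStats(M);i=1+st[1:,4].argmax();print(f,st[i],ce[i])
    # along-rail extent of green on the top face, sampled at z=.275 along lines of constant rail x
    for x in(-.04,-.03,-.02,-.01,0):
        ys=[y for y in np.arange(-.13,-.04,.001) if lab[tuple(np.round(proj(im,(*rl(x,y),.275))[::-1]).astype(int))]==i]
        if ys: print(f,x,min(ys),max(ys),np.mean(ys))
E
```

```text
[ 0.5128 -0.3503  0.275 ] rail -0.0542 -0.1005
[ 0.5182 -0.3298  0.275 ] rail -0.0509 -0.0795
[ 0.5762 -0.3345  0.275 ] rail 0.0073 -0.0782
[ 0.5758 -0.3549  0.275 ] rail 0.009 -0.0985
scene0 [141 302  29  31 413] [155.02905569 316.66101695]
scene0 -0.04 -0.10299999999999998 -0.08099999999999996 -0.09199999999999998
scene0 -0.03 -0.10299999999999998 -0.08099999999999996 -0.09199999999999998
scene0 -0.02 -0.10299999999999998 -0.08099999999999996 -0.09199999999999998
scene0 -0.01 -0.10299999999999998 -0.08099999999999996 -0.09199999999999998
scene0 0 -0.10299999999999998 -0.08099999999999996 -0.09199999999999998
side0 [423 348  40  32 542] [441.38560886 361.22324723]
side0 -0.04 -0.10299999999999998 -0.07999999999999996 -0.09149999999999997
side0 -0.03 -0.10299999999999998 -0.07999999999999996 -0.09149999999999997
side0 -0.02 -0.10099999999999998 -0.07899999999999996 -0.08999999999999997
side0 -0.01 -0.10199999999999998 -0.07999999999999996 -0.09099999999999998
side0 0 -0.10199999999999998 -0.07999999999999996 -0.09099999999999998
```

The stripe sits at rail y = −0.0915 in both cameras, and its constant y confirms the rail yaw. So the slide is −0.1865 m along the rail.

move_arm:
  steps: [0,0,0,-0.001,-0.005,0.001,-1,0,0,0,-0.002,-0.018,0.001,-1,0,0,0,-0.0034,-0.033,0.001,-1,0,0,0,-0.005,-0.048,0.001,-1,0,0,0,-0.0065,-0.063,0.001,-1,0,0,0,-0.008,-0.078,0.001,-1,0,0,0,-0.0096,-0.093,0.001,-1,0,0,0,-0.0108,-0.105,0.001,-1,0,0,0,-0.0114,-0.11,0.001,-1,0,0,0,-0.0114,-0.11,0.001,-1]

```text
clock: 20.1
position: [0.5195, -0.2647, 0.2061]
ee_rot: [0.022, 0.912, -0.042, 0.407]
contact_force: [-7.3, 3.1, 6.1]
width: 0.0091
gripper_force: 44.4
```

```bash
python3 - <<'E'
from k2 import *
planf(-5.9,48,(.5313-.0192,-.1558-.1855,.2065)); print(manip.get_state()["width"])
E
```

```text
turn [ 0.0008  0.0002 -0.0012] deg 0.5 shift [-0.0074 -0.0766  0.0004] q [-0.936  0.115  2.179  1.272  0.616 -0.282] pos [ 0.5195 -0.2647  0.2061] F [-7.3  3.1  6.1]
0.00905063749413598
```

move_arm:
  steps: [0,0,0,-0.001,-0.01,0,-1,0,0,0,-0.0022,-0.022,0,-1,0,0,0,-0.0035,-0.035,0,-1,0,0,0,-0.0048,-0.048,0,-1,0,0,0,-0.006,-0.06,0,-1,0,0,0,-0.007,-0.07,0,-1,0,0,0,-0.0077,-0.0755,0,-1,0,0,0,-0.0077,-0.0755,0,-1,0,0,0,-0.0077,-0.0755,0,-1,0,0,0,-0.0077,-0.0755,0,-1]

```text
clock: 21.1
position: [0.512, -0.3397, 0.2067]
ee_rot: [0.022, 0.912, -0.042, 0.407]
contact_force: [-8.1, 3.7, 8.4]
width: 0.009
gripper_force: 44.8
```

```bash
python3 - <<'E'
from k2 import *
planf(-5.9,48,(.5121,-.3413,.2065))
for n in("scene","side"):
    im=snap(n,"h3"+n);G=proj(im,(*rl(-.054,-.0915),.206));Hh=proj(im,(*rl(-.002,-.0915),.215));print(n,"grip",G,"hook",Hh)
    u,v=Hh.astype(int);p=im["pixels"][v-25:v+35,u-35:u+35].astype(int);b,g,r=p[...,0],p[...,1],p[...,2];L=p.sum(2)/3
    ch=np.where((b>60)&(b>1.6*g)&(b>2*r),'B',np.where((g>1.35*r)&(g>1.35*b)&(g>50),'G',np.where(L<45,'#',np.where((L>110)&(abs(r-b)<40),'w',np.where(abs(r-b)<25,'-',np.where((r>130)&(g<70),'R','.'))))))
    print("u0",u-35,"v0",v-25);print("\n".join("".join(x) for x in ch))
E
```

```text
turn [ 0.0009  0.0003 -0.0013] deg 0.6 shift [ 0.0001 -0.0016 -0.0002] q [-1.062  0.183  2.087  1.201  0.715 -0.298] pos [ 0.512  -0.3397  0.2067] F [-8.1  3.7  8.4]
scene grip [155.4 321.1] hook [169.4 338.6]
u0 134 v0 313
--wwwwwwwwwGGGGGGGGGGGGGGGGwwwwwwwwwwwwwwwwwwwwwwww------------------w
-wwwwwwwwwwGGGGGGGGGGGGGGGGGwwwwwwwwwwwwwwwwwwwwww--------------------
wwwwwwwwwwwwGGGGGGGGGGGGGGGGGwwwwwwwwwwwwwwwwwwww---------------------
wwwwwwwwwwwwwGGGGGGGGGGGGGGGGGwwwwwwwwwwwwwwwww-----------------------
wwwwwwwwwwwwwwGGGGGGGGGGGGGGGGwwwwwwwwwwwwwwww------------------------
wwwwwwwwwwwwwwGGGGGGGGGGGGGGGGGwwwwwwwwwwwww------------------------..
wwwwwwwwwwwwwwwGGGGGGGGGGGGGGGGGwwwwwwwwwww------------------------...
wwwwwwwwwwwwwwwwGGGGGGGGGGGGGGGGGwwwwwwww------------------------.....
wwwwwwwwwwwwwwwwwGGGGGGGGGGGGGGGGwwwwwww------------------------......
wwwwwwwwwwwwwwwwwGGGGGGGGGGGGGGGGGwwwww------------------------.......
wwwwwwwwwwwwwwwwwwGGGGGGGGGGGGGGGGGww------------------------.........
wwwwwwwwwwwwwwwwwwwGGGGGGGGGGGGGGGGG------------------------..........
wwwwwwwwwwwwwwwwwwwwGGGG
[... 7000 characters left out ...]
-----BBBBBBBBBBB-------wwwwwwwwwwwwwwwwwwwwwwwwwwwwwwwwwwwwww
.#----###---##BBBBBBBBB##--------wwwwwwwwwwwwwwwwwwwwwwwwwwwwwwwwwwwww
.------#-------BBBBBBB####--------wwwwwwwwwwwwwwwwwwwwwwwwwwwwwwwwwwww
.-----##-------BBBBB###-----------wwwwwwwwwwwwwwwwwwwwwwwwwwwwwwwwww--
.----##--------BBBB###----..-------wwwwwwwwwwwwwwwwwwwwwwwwwwwwww----w
----###-------.-..###----...-------wwwwwwwwwwwwwwwwwwwwwwwwwwww-----ww
#-#####------.....###--......-------wwwwwwwwwwwwwwwwwwwwwwwww-------ww
--#--#-----#-.....##.........--------wwwwwwwwwwwwwwwwwwwwww-----------
---ww--------.................-------wwwwwwwwwwwwwwwwwwww-------------
---w--------..................--------wwwwwwwwwwwwwwww----------------
```

Grip faces are flush in the pads, so the hook follows the tool plane and now sits about 2 mm short of the mark. I'll nudge it, unload it, then release.

move_arm:
  steps: [0,0,0,0,-0.002,0,-1,0,0,0,0,-0.003,0,-1,0,0,0,-0.001,-0.003,0.001,-1,0,0,0,-0.0018,-0.003,0.0017,-1,0,0,0,-0.0018,-0.003,0.0017,-1,0,0,0,-0.0018,-0.003,0.0017,-1,0,0,0,-0.0018,-0.003,0.0017,-1,0,0,0,-0.0018,-0.003,0.0017,-1,0,0,0,-0.0018,-0.003,0.0017,-1,0,0,0,-0.0018,-0.003,0.0017,-1]

```text
clock: 22.2
position: [0.5104, -0.3441, 0.2079]
ee_rot: [0.023, 0.912, -0.043, 0.407]
contact_force: [0.2, -0.7, -1.7]
width: 0.0091
gripper_force: 42.8
```

```bash
python3 - <<'E'
from k2 import *
planf(-5.9,48,(.512,-.3413,.2065));p=np.array(manip.get_state()["position"])[:2]-O;print(p@ex,p@ey)
E
```

```text
turn [ 0.0011  0.0001 -0.0008] deg 0.5 shift [ 0.0016  0.0028 -0.0014] q [-1.069  0.184  2.082  1.194  0.718 -0.293] pos [ 0.5104 -0.3441  0.2079] F [ 0.2 -0.7 -1.7]
-0.057159855318931425 -0.09449358970927141
```

move_arm:
  steps: [0,0,0,0.001,0.0027,0,-1,0,0,0,0.001,0.0027,0,-1,0,0,0,0.001,0.0027,-0.0008,-1,0,0,0,0.001,0.0027,-0.0008,-1,0,0,0,0.001,0.0027,-0.0008,-0.75,0,0,0,0.001,0.0027,-0.0008,-0.5,0,0,0,0.001,0.0027,-0.0008,-0.2,0,0,0,0.001,0.0027,-0.0008,0.1,0,0,0,0.001,0.0027,-0.0008,0.3,0,0,0,0.001,0.0027,-0.0008,0.3]

```text
clock: 23.2
position: [0.5114, -0.3415, 0.2073]
ee_rot: [0.023, 0.912, -0.043, 0.407]
contact_force: [-0.6, -0.5, 0.6]
width: 0.0554
gripper_force: 0.0
```

```bash
python3 - <<'E'
from k2 import *
s=manip.get_state();p=np.array(s["position"])[:2]-O;print(p@ex,p@ey,s["position"],s["contact_force"],s["width"])
E
```

```text
-0.05641315069189867 -0.09176172343297728 [ 0.51143681 -0.34146166  0.20725588] [-0.64770087 -0.45272281  0.64400962] 0.05537522059898339
```

move_arm:
  steps: [0,0,0,-0.007,0.0008,0.006,0.3,0,0,0,-0.018,0.002,0.016,0.3,0,0,0,-0.035,0.0036,0.031,0.3,0,0,0,-0.055,0.0057,0.05,0.3,0,0,0,-0.075,0.0077,0.067,0.3,0,0,0,-0.095,0.01,0.085,0.3,0,0,0,-0.12,0.012,0.105,0.3,0,0,0,-0.145,0.015,0.12,0.3,0,0,0,-0.15,0.015,0.12,0.3,0,0,0,-0.15,0.015,0.12,0.3]

```text
clock: 24.2
position: [0.3606, -0.3267, 0.3274]
ee_rot: [0.024, 0.912, -0.044, 0.407]
contact_force: [-0.3, -0.2, -0.9]
width: 0.0554
gripper_force: 0.0
```

```bash
python3 - <<'E'
from k2 import *
print(manip.get_state()["contact_force"],manip.get_state()["position"])
im=snap("wrist","h4w");snap("scene","h4s");D=snap("side","h4d")
for n,im in(("side",D),):
    u,v=proj(im,(*rl(-.054,-.0915),.206)).astype(int);print("grip",u,v,"car",proj(im,(*rl(0,-.0915),.146)))
    p=im["pixels"][v-20:v+40,u-25:u+45].astype(int);b,g,r=p[...,0],p[...,1],p[...,2];L=p.sum(2)/3
    ch=np.where((b>60)&(b>1.6*g)&(b>2*r),'B',np.where((g>1.35*r)&(g>1.35*b)&(g>50),'G',np.where(L<45,'#',np.where((L>110)&(abs(r-b)<40),'w',np.where(abs(r-b)<25,'-',np.where((r>130)&(g<70),'R','.'))))))
    print("u0",u-25,"v0",v-20);print("\n".join("".join(x) for x in ch))
# wrist: project mark/hook/grip & is it visible
im=load("h4w")
for X in((*rl(-.054,-.0915),.206),(*rl(-.002,-.0915),.215),(*rl(-.05,-.0915),.239)): print(proj(im,X))
E
```

```text
[-0.27803849 -0.2317953  -0.93075055] [ 0.36056941 -0.32670725  0.3273691 ]
grip 424 381 car [443.9 383.8]
u0 399 v0 361
.....................------GGGGGGGGGGGGGGGGGGGGGGGGGGGGGGGGGwwww......
......................----G#GGGGGGGGGGGGGGGGGGGGGGGGGGGGGwwwwwwww.....
......................----GGGGGGGGGGGGGGGGGGGGGGGGGGGGGwwwwwwwwww.....
.......................---GGGGGGGGGGGGGGGGGGGGGGGGGGwwwwwwwwwwwwww....
........................-GGGGGGGGGGGGGGGGGGGGGGGGGwwwwwwwwwwwwwwww....
........................-GGGGGGGGGGGGGGGGGGGGGGGwwwwwwwwwwwwwwwwwww...
........................-GGGGGGGGGGGGGGGGGGGGwwwwwwwwwwwwwwwwwwwwwww..
........................-GGGGGGGGGGGGGGGGGGwwwwwwwwwwwwwwwwwwwwwwwww..
........................GGGGGGGGGGGGGGGGwwwwwwwwwwwwwwwwwwwwwwwwwwwww.
.........................GGGGGGG#GGGGGwwwwwwwwwwwwwwwwwwwwwwwwwwwwwwww
..........................GGGGGGGGGGwwwwwwwwwwwwwwwwwwwwwwwwwwwwwwwwww
..........................GGGGGGGGGwwwwwwwwwwwwwwwwwwwwwwwwwwwwwwwwwww
...............RRR.#..R.RR.GGGGGGG-wwwwwwwwwwwwwwwwwwwwwwwwwwwwwwwwwww
...RR...RRRRRRRRRRR#####RRRGGGGGGG--wwwwwwwwwwwwwwwwwwww
[... 2622 characters left out ...]
-------------------
..................................................------------------ww
...................................................--------.-###---www
...................................................-----........##----
...................................................................-##
..............................................................#.......
......................................................................
......................................................................
.....................................................................-
.....................................................................-
[320.6 186.9]
[321.  129.5]
[320.8 154.2]
```

The side map shows the car hanging with its grip at (422,383), as predicted. As a direct check, I'll compare the grip and stripe columns in the wrist view.

```bash
python3 - <<'E'
from k2 import *
im=load("h4w");p=im["pixels"].astype(int)[60:260:3,270:372];b,g,r=p[...,0],p[...,1],p[...,2];L=p.sum(2)/3
ch=np.where((b>60)&(b>1.6*g)&(b>2*r),'B',np.where((g>1.35*r)&(g>1.35*b)&(g>40),'G',np.where(L<45,'#',np.where((L>110)&(abs(r-b)<40),'w',np.where(abs(r-b)<25,'-','.')))))
for i,x in enumerate(ch): print(60+3*i,"".join(x))
for y in(-.0915-.012,-.0915+.012): print(proj(im,(*rl(-.05,y),.239)),proj(im,(*rl(-.0023,y),.215)))
E
```

```text
60 wwwwwwwwwwwwwwwwwwwwwwwwwwwwwwwwwwwwGwGwGwGGGGGGGGGGGGGGGGGGGwwwwwwwwwwwwwwwwwwwwwwwwwwwwwwwwwwwwwwwww
63 wwwwwwwwwwwwwwwwwwwwwwwwwwwwwwwwwwwGGGGGGGGGGGGGGGGGGGGGGGGGGGGGGGGGwwwwwwwwwwwwwwwwwwwwwwwwwwwwwwwwww
66 wwwwwwwwwwwwwwwwwwwwwwwwwwwwwwwwwwGGGGGGGGGGGGGGGGGGGGGGGGGGGGGGGGGGGwwwwwwwwwwwwwwwwwwwwwwwwwwwwwwwww
69 wwwwwwwwwwwwwwwwwwwwwwwwwwwwwwwwwwGGGGGGGGGGGGGGGGGGGGGGGGGGGGGGGGGGGwwwwwwwwwwwwwwwwwwwwwwwwwwwwwwwww
72 wwwwwwwwwwwwwwwwwwwwwwwwwwwwwwwwwwGGGGGGGGGGGGGGGGGGGGGGGGGGGGGGGGGGGwwwwwwwwwwwwwwwwwwwwwwwwwwwwwwwww
75 wwwwwwwwwwwwwwwwwwwwwwwwwwwwwwwww-GGGGGGGGGGGGGGGGGGGGGGGGGGGGGGGGGGGwwwwwwwwwwwwwwwwwwwwwwwwwwwwwwwww
78 wwwwwwwwwwwwwwwwwwwwwwwwwwwwwwwwwwGGGGGGGGGGGGGGGGGGGGGGGGGGGGGGGGGGGwwwwwwwwwwwwwwwwwwwwwwwwwwwwwwwww
81 wwwwwwwwwwwwwwwwwwwwwwwwwwwwwwwwwGGGGGGGGGGGGGGGGGGGGGGGGGGGGGGGGGGGGwwwwwwwwwwwwwwwwwwwwwwwwwwwwwwwww
84 wwwwwwwwwwwwwwwwwwwwwwwwwwwwwwwwwGGGGGGGGGGGGGGGGGGGGGGGGGGGGGGGGGGGGwwwwwwwwwwwwwwwwwwwwwwwwwwwwwwwww
87 wwwwwwwwwwwwwwwwwwwwwwwwwwwwwwwwwGGGGGGGGGGGGGGGGGGGGGGGGGGGGGGGGGGGGwwwwwwwwwwwwwwwwwwwwwwwwwwwwwwwww
90 wwwwwwwwwwwwwwwwwwwwwwwwwwwwwwwwwGGGG
[... 5410 characters left out ...]
..
243 ...#................................................................................................--
246 .#................................................................................................----
249 ..................................................................................................----
252 .................................................................................................#----
255 .................................................................................................#----
258 .................................................................................................-#---
[337.6 154.4] [335.7 129.9]
[303.9 154.1] [306.4 129.6]
```

The wrist view confirms it: the stripe spans columns 303–337, and the grip and stem are centred on the same column, 320. The gripper is clear, so I'm handing in.

```bash
python3 -c "
from rig import manip
print(manip.sign_off())"
```

```text
the job is handed in; nothing more can be done
None
```

I pulled the tray to its stop and left it out, hung the blue car on the rail centred on the green mark, left the yellow car in the tray, and handed the job in at about 24 s.

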